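# Load the cell tester, turn the tall cell to the terminals and hold

## Task

Stand the two loose cells, the short one and the tall one, upright in the two empty cups of the cell tester's turntable, lowering each right to the bottom of its cup without dropping it or knocking any cell over. Then grip the round knob at the hub and turn the turntable with it until the tall cell stands squarely in front of the terminal block with the two binding posts. The turntable runs freely, so finish while still gripping the knob and holding it still there; the other cells stay in their cups and everything else on the bench stays where it is.

Things in the scene. Friction and masses are not known exactly. Their poses are not given: they have to be found in the camera images.
- tester: Cell tester's grey round base, bolted to the bench, 224 mm across. Origin on the turntable's axis at bench height; its -x axis is the front, where the black terminal block stands (44 x 60 mm, top 49 mm above the bench, 134 to 178 mm from the axis) with two binding posts (15 mm thick, tops 70 mm above the bench) and a small aluminium pointer towards the turntable.
- test_position (a point): Fixed point in front of the terminal block, on the line from the turntable's axis to the middle of the block, 90 mm from the axis and 49 mm above the bench (level with the cups' floors). The tall cell's axis belongs here at the end.
- turntable: Metal disc 250 mm across, top 46 mm above the bench; origin on its upright axis, 34 mm above the bench. Turns endlessly either way, no detents, about 0.05 N m, stays where left. Six black cups every 60 degrees, 90 mm from the axis: floor 49 mm, rim 79 mm above the bench, 36.5 mm inside, 42 mm at the mouth, 48 mm outside. Four hold cells; the two empty ones have one filled cup between them.
- cup_a (a point): Centre of the floor of one of the empty cups (49 mm above the bench, rim 30 mm higher, funnelled over the top 4 mm); it turns with the turntable. Either cup takes either cell.
- cup_b (a point): The same for the other empty cup.
- knob: Black fluted round hub knob fixed to the turntable, 46 mm in diameter and 32 mm high. Origin at the centre of its underside, on the axis, 130 mm above the bench (top 162 mm). It may be gripped across at any yaw; the cells around it leave a free radius of 73 mm about the axis.
- short_cell: Loose short cell, upright cylinder 34 mm in diameter with an aluminium case 66 mm high and two 7 mm brass tab terminals on top; about 180 g. Origin at the centre of its underside, z up.
- tall_cell: Loose tall cell, the only tall one: same 34 mm diameter, case 100 mm high plus 7 mm tabs; about 270 g. Origin at the centre of its underside, z up.
- clip1: Crocodile clip with black boot, 78 x 15 x 12 mm, lying between the two loose cells; leave alone. Origin under its pivot.
- clip2: Second crocodile clip, same; leave alone.
- tape: Roll of black tape, 68 mm across, 19 mm high; leave alone.
- screwdriver: Screwdriver, 190 mm, black handle, lying; leave alone.
- jar: Small glass jar with steel lid, 52 mm across, 60 mm high; leave alone.
- multimeter: Hand multimeter lying flat, 165 x 80 x 34 mm; leave alone.
- seated1: One of the four short cells (same as the loose short one) already standing in a cup of the turntable; it stays there. Origin at the centre of its underside.
- seated2: One of the four short cells (same as the loose short one) already standing in a cup of the turntable; it stays there. Origin at the centre of its underside.
- seated3: One of the four short cells (same as the loose short one) already standing in a cup of the turntable; it stays there. Origin at the centre of its underside.
- seated4: One of the four short cells (same as the loose short one) already standing in a cup of the turntable; it stays there. Origin at the centre of its underside.
Mind the look-alikes: they are no part of the job. What is shaped like the tall_cell but green or orange is not meant.

How it is judged:
By the outcome, as a careful person would: the job done as asked, in the order asked, and still so for the second after the job is handed in, while the arm keeps its last pose, push and grip.
It also fails if it takes over 72 s, if anything falls off the work surface, if the arm or the gripper's body presses on something with over 40 N, if the wrist force passes 120 N, or if a joint passes its speed limit or range.

## Robot

A 6-joint arm with a two-finger parallel gripper is mounted at the origin on the work surface. World frame = base frame: x ahead of the robot, y to its left, z up, the work surface at z = 0. Lengths are in m, angles in rad, forces in N, time in s.
With the tool pointing down it reaches from about 0.35 to 0.85 m from the base axis. Payload 8.1 kg.
Tool frame: the origin (TCP) lies on the front face of the gripper's body, between the roots of the fingers; the fingertips stand 84 mm ahead of it and the grasp point (between the pads) lies 65 mm ahead of it; x points along the fingers, y is the direction in which the jaws open and shut, and the axes are right-handed (so a half turn about x gives the same grasp; the last joint's range is limited). The gripper opens to 93 mm and grips with 3 to 60 N. Pads are 15 mm wide; open, the fingers measure 128 mm over their backs; the gripper's body (75 mm by 188 mm) begins 65 mm behind the grasp point.
Start: joints at [-1.36, 0.13, 1.488, -0, 1.523, -0.085], TCP at [0.175, -0.574, 0.303] pointing down, gripper open.
Joint ranges: [-2.96, 2.96], [-0.89, 2.26], [0.02, 2.5], [-1.34, 4.48], [0, 2.73], [-2.66, 2.66]. Speed limits (rad/s): [2.39, 2.39, 2.79, 3.14, 3.14, 3.14].

## Interface

Orientations are given as a rotation vector (axis times angle).
In Python, from plant import telemetry, read_camera, camera_params, robot gives the robot as it stands.
- The arm moves only by the tool step_arm, never from a script. Its argument "commands" is a list of rows, each an object with "xyz": the shift along the tool's x, y, z in mm, a list of three; "turn": the turn, a rotation vector about the tool's x, y, z in rad, a list of three; "grip": the finger opening in mm, from 0 to 93. In form: [{"xyz": [dx, dy, dz], "turn": [ax, ay, az], "grip": grip}, ...]. A call has 1 to 12 rows; each row is the pose to reach, as a shift and turn from the pose commanded when the call began, along the tool's axes at that moment; what a row does not reach only later rows make up. A row lasts 1/8 s, in which the tool goes at most 62.5 mm and 10.7 degrees, less where a joint would pass 70% of its speed; a pose out of reach is approached as far as the arm can. A call with a gripper value outside its range is refused whole. The fingers move at their own pace and stop on an object; "force" is the grip in N (left out, the last holds). Time passes only in rows, so rows that repeat a pose let the fingers close. It gives the time, the measured TCP pose, the force and the opening at its end, in the units of the state.
- telemetry.read_state(): the state, without advancing time (a new reading comes with each control period).
- read_camera(name): name is "scene" or "side" or "wrist"; returns the picture (420x560x3 uint8, red, green, blue); there is no depth.
- camera_params(name): a dict with "mtx" (3x3 intrinsics, pixels), "rvec" (rotation vector, rad) and "tvec" (3), from world to camera coordinates, as OpenCV has them. Camera axes: x right, y down, z forward; pixel columns grow to the right and rows downward; lengths in m; the calibration is good to about 2 mm. A picture is of the moment at which its call begins: read the wrist's pose just before it. camera_params takes no time and is no camera call; for the wrist camera it gives the pose at the moment of the call.
- robot.close_job(): hands the job in, once; it reports no verdict.
The state is a dict: "t": time; "q": joint angles; "dq": joint speeds; "joint_torque": joint torques, N m; "tool_pos": TCP position; "orientation": TCP orientation; "force": force on the tool from outside, world axes, zero at the start; "wrist_torque": the same for the moment, N m; "opening": finger opening in m.
Only numpy, scipy, OpenCV 4.12 (cv2) and the standard library are available. Lean on these libraries where they do the work, as an engineer would, in place of code of your own. Each camera call takes 0.05 s, during which the arm holds its last target. There are 200 camera calls.

## Working session

There is one attempt and no reset: what is moved stays moved. The work goes in short steps, Python scripts to look and compute and a tool call to move; the robot and the scene stay as the last step left them, time stands still between calls to the robot, and variables do not carry over. Pictures are saved under pics/ and viewed, about 8 in all and at most 12, crops included, and the job is handed in when it is done.

Besides the shell and the picture viewer there is one more tool, called as name([rows], argument=value, ...), one row to a line, values as JSON. step_arm: Moves the arm, as the interface text tells. Its arguments: {"type":"object","properties":{"commands":{"type":"array"},"force":{"type":"number"}},"required":["commands"]}

```bash
mkdir -p pics; ls; cat > h.py <<'E'
import numpy as np, cv2
from plant import telemetry, read_camera, camera_params, robot
def cam(n):
    p=camera_params(n); R=cv2.Rodrigues(np.array(p["rvec"],float))[0]
    return np.array(p["mtx"],float),R,np.array(p["tvec"],float).ravel()
def ray(c,uv,z):
    K,R,t=c; d=R.T@np.linalg.solve(K,[uv[0],uv[1],1.]); o=-R.T@t
    return o+d*(z-o[2])/d[2]
def proj(c,P):
    K,R,t=c; q=(np.atleast_2d(P)@R.T+t)@K.T; return q[:,:2]/q[:,2:]
def snap(n,name):
    c=cam(n); im=read_camera(n)[:,:,::-1].copy(); cv2.imwrite(f"pics/{name}.png",im); return c,im
def show(name,im,f=1.): cv2.imwrite(f"pics/{name}.png",cv2.resize(im,None,fx=f,fy=f,interpolation=cv2.INTER_CUBIC))
E
python3 - <<'E'
from h import *
s=telemetry.read_state(); print(s)
for n in("scene","side","wrist"):
    c,im=snap(n,n+"0"); print(n,-c[1].T@c[2],c[0][0,0],c[1][2])
a=cv2.imread("pics/scene0.png");b=cv2.imread("pics/side0.png")
E
```

```text
pics
{'t': 0.0, 'q': array([-1.36036664e+00,  1.31148922e-01,  1.48924307e+00, -1.39563483e-05,
        1.52299011e+00, -8.53749898e-02]), 'dq': array([ 0.00062456, -0.0007789 , -0.00054569,  0.00126638,  0.00194666,
       -0.00033666]), 'joint_torque': array([ 4.73071450e-04, -5.59839821e+01, -4.91762888e+01,  7.67348078e-02,
        3.54976289e-02, -1.82950712e-04]), 'tool_pos': array([ 0.1748535 , -0.57353726,  0.30171451]), 'orientation': array([ 2.06301944,  0.30925195, -2.0632817 ]), 'force': array([ 0.57260798, -0.2790628 , -0.03937673]), 'wrist_torque': array([ 0.02979576,  0.00923423, -0.02416529]), 'opening': 0.09315800140256246}
scene [ 1.34845101 -0.18094038  1.01099399] 455.0895705001731 [-0.65672094  0.13298576 -0.74231556]
side [-0.04558386  0.80173088  0.78184105] 486.8962584851191 [ 0.50586763 -0.65462336 -0.56175279]
wrist [ 0.23761569 -0.5555118   0.38517022] 343.57536531017774 [-0.22925933 -0.06862452 -0.97094327]
```

View pics/scene0.png

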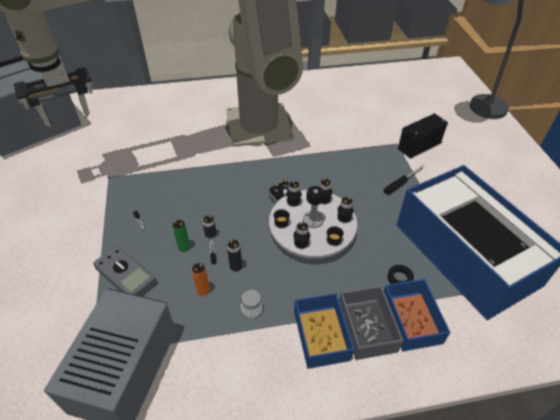

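View pics/side0.png

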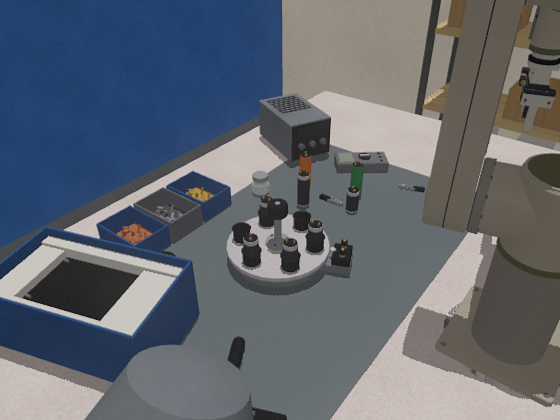

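Scene view: short cell at about (209,226), tall dark cell (234,255), empty cups (282,218) and (335,236), hub knob (315,195), terminal block near (280,190). Side view agrees: tall cell (303,188), short cell (352,199), block (340,256). Next I zoom in.

```bash
python3 - <<'E'
from h import *
a=cv2.imread("pics/scene0.png")[165:285,190:370];b=cv2.imread("pics/side0.png")[150:290,220:365]
show("z1",a,4.4); show("z2",b,4.2)
E
```

```text
(no output)
```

View pics/z1.png

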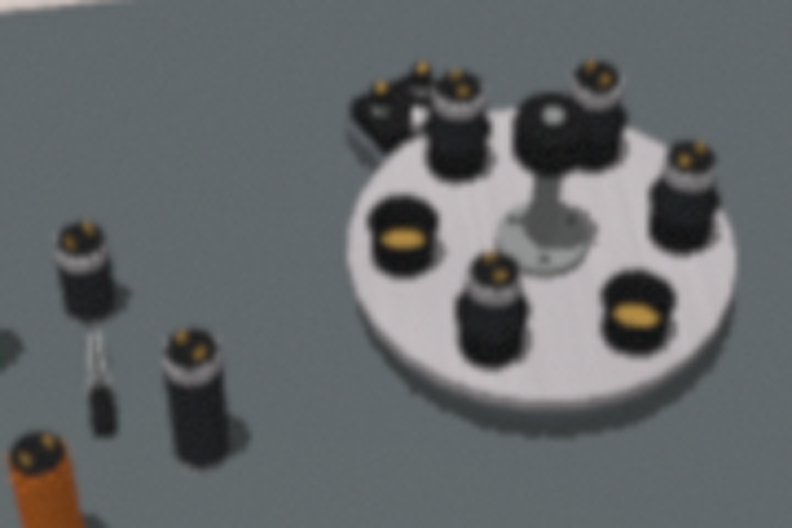

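View pics/z2.png

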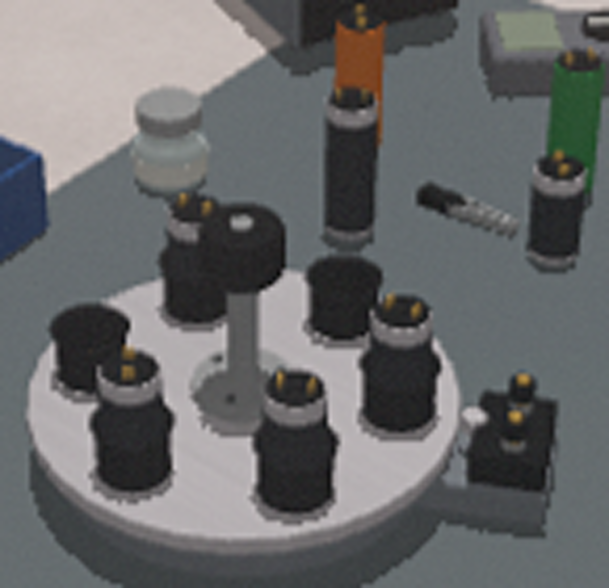

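```bash
python3 - <<'E'
from h import *
A=cam("scene");B=cam("side")
f1=lambda x,y:(190+(x+.5)/4.4-.5,165+(y+.5)/4.4-.5)
f2=lambda x,y:(220+(x+.5)/4.2-.5,150+(y+.5)/4.2-.5)
P={"short":((82,242),(558,175),.066),"tall":((191,350),(352,103),.100),"knob":((552,117),(242,222),.162),
"cupL":((403,222),(345,277),.079),"cupR":((639,298),(90,325),.079),
"s1":((458,90),(402,313),.115),"s2":((597,82),(295,388),.115),"s3":((690,160),(129,372),.115),"s4":((494,275),(191,215),.115),
"p1":((381,88),(522,380),.070),"p2":((423,68),(515,418),.070)}
for k,(a,b,z) in P.items():
    X=ray(A,f1(*a),z);Y=ray(B,f2(*b),z); print(k,(X*1e3).round(1)[:2],(Y*1e3).round(1)[:2],((X+Y)*500).round(1)[:2])
E
```

```text
short [ 491.6 -217.1] [ 487.2 -204.7] [ 489.4 -210.9]
tall [ 617.4 -160.5] [ 614.8 -152.1] [ 616.1 -156.3]
knob [528.7  71.7] [528.9  74.8] [528.8  73.2]
cupL [522.6 -17.6] [520.8 -12.9] [521.7 -15.3]
cupR [609.4 111.9] [610.3 114.1] [609.8 113. ]
s1 [448.7  32. ] [446.9  37.8] [447.8  34.9]
s2 [457.4 121.7] [454.4 126.3] [455.9 124. ]
s3 [535.4 161.3] [532.6 168.2] [534.  164.7]
s4 [605.5  21. ] [601.   31.9] [603.2  26.5]
p1 [392.4  -8. ] [390.8  -1.7] [391.6  -4.8]
p2 [378.3  23.6] [376.3  29.4] [377.3  26.5]
```

```bash
cat >> h.py <<'E'
from scipy.spatial.transform import Rotation as Ro
def Rtool(yaw): # x down, y at yaw (deg)
    a=np.radians(yaw); y=np.array([np.cos(a),np.sin(a),0]); x=np.array([0,0,-1.]); return np.c_[x,y,np.cross(x,y)]
def plan(g,yaw): # grasp-point target (mm), jaw yaw deg -> shift mm, turn in tool axes
    s=telemetry.read_state(); R=Ro.from_rotvec(s["orientation"]).as_matrix(); p=s["tool_pos"]*1e3
    best=None
    for k in (-180,0,180):
        T=Rtool(yaw+k); tv=Ro.from_matrix(R.T@T).as_rotvec()
        if best is None or np.linalg.norm(tv)<np.linalg.norm(best[1]): best=(R.T@(np.array(g)+[0,0,65]-p),tv)
    print("xyz",best[0].round(1),"turn",best[1].round(3),"| q",s["q"].round(2),"t",round(s["t"],2),"gp",(p+65*R[:,0]).round(1),"F",s["force"].round(1),"op",s["opening"])
E
python3 - <<'E'
from h import *
A=cam("scene");B=cam("side")
for n,a,z in(("green",(180.5,222),.1),("orange",(198.5,267.5),.1),("clip",(213,258),.01),("clipt",(212,243),.01)): print(n,ray(A,a,z)*1e3)
print(Ro.from_rotvec(telemetry.read_state()["orientation"]).as_matrix().round(3))
c=cam("wrist");p=telemetry.read_state();R=Ro.from_rotvec(p["orientation"]).as_matrix()
print("cam off",R.T@(-c[1].T@c[2]-p["tool_pos"]),"dir",R.T@c[1][2])
plan([489,-211,160],0);plan([489,-211,160],90)
E
```

```text
green [ 517.78020571 -288.76070643  100.        ]
orange [ 674.40770046 -251.64330601  100.        ]
clip [ 583.18792886 -217.73905628   10.        ]
clipt [ 530.43810481 -215.94399642   10.        ]
[[-0.     0.292 -0.957]
 [ 0.001 -0.957 -0.292]
 [-1.    -0.001 -0.   ]]
cam off [-0.08336376  0.00088378 -0.06529827] dir [9.70906276e-01 3.89132451e-04 2.39459498e-01]
xyz [  77.3 -255.2 -406.2] turn [-1.275e+00 -1.000e-03  1.000e-03] | q [-1.36  0.13  1.49  0.    1.52 -0.09] t 0.15 gp [ 174.9 -573.5  236.9] F [-0.3 -0.7  0.3] op 0.09299070533399252
xyz [  77.3 -255.2 -406.2] turn [0.296 0.    0.001] | q [-1.36  0.13  1.49  0.    1.52 -0.09] t 0.15 gp [ 174.9 -573.5  236.9] F [-0.3 -0.7  0.3] op 0.09299070533399252
```

```bash
python3 -c "
from h import *
plan([489,-211,170],-64)"
```

```text
xyz [  67.3 -255.2 -406.2] turn [-0.158 -0.     0.001] | q [-1.36  0.13  1.49  0.    1.52 -0.09] t 0.15 gp [ 174.9 -573.5  236.9] F [-0.3 -0.7  0.3] op 0.09299070533399252
```

step_arm([
  {"xyz": [7,-27,-43],"turn": [0,0,0],"grip": 93},
  {"xyz": [17,-64,-102],"turn": [0,0,0],"grip": 93},
  {"xyz": [27,-100,-160],"turn": [-0.05,0,0],"grip": 70},
  {"xyz": [36,-136,-217],"turn": [-0.08,0,0],"grip": 54},
  {"xyz": [45,-172,-274],"turn": [-0.1,0,0],"grip": 54},
  {"xyz": [54,-205,-326],"turn": [-0.13,0,0],"grip": 54},
  {"xyz": [61,-232,-369],"turn": [-0.158,0,0],"grip": 54},
  {"xyz": [65,-247,-394],"turn": [-0.158,0,0],"grip": 54},
  {"xyz": [67,-255,-406],"turn": [-0.158,0,0],"grip": 54},
  {"xyz": [67,-255,-406],"turn": [-0.158,0,0],"grip": 54},
  {"xyz": [67,-255,-406],"turn": [-0.158,0,0],"grip": 54},
  {"xyz": [67,-255,-406],"turn": [-0.158,0,0],"grip": 54},
])

```text
t: 1.65
tool_pos: [0.4883, -0.2129, 0.236]
orientation: [1.971, 0.452, -1.97]
force: [-0.0, 0.4, -0.2]
opening: 0.0538
```

```bash
python3 - <<'E'
from h import *
plan([489,-211,55],-64)
c,im=snap("wrist","w1")
print(proj(c,[[.489,-.211,.066],[.616,-.156,.1]]))
E
```

```text
xyz [116.   -1.5  -1.4] turn [-0.002 -0.    -0.   ] | q [-0.51 -0.01  1.76 -0.    1.39  0.61] t 1.65 gp [ 488.4 -213.   171. ] F [-0.   0.4 -0.2] op 0.05381796666390486
[[277.08114149 207.52476989]
 [286.56688865 -13.92620366]]
```

View pics/w1.png

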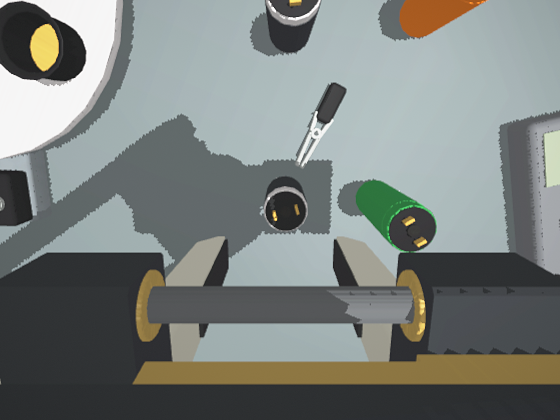

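Wrist view: the short cell's top is at (286,211), the clip is above it at (320,125), green look-alike to the right (410,225), and the jaws straddle the cell.

```bash
python3 - <<'E'
from h import *
c=cam("wrist"); X=ray(c,(286,211),.066)*1e3; print(X)
plan([X[0],X[1],53],-64)
E
```

```text
[ 489.58904022 -218.16848133   66.        ]
xyz [118.    5.3   1.3] turn [-0.002 -0.    -0.   ] | q [-0.51 -0.01  1.76 -0.    1.39  0.61] t 1.7 gp [ 488.4 -212.8  171. ] F [-0.4  0.  -0.1] op 0.05399242206296646
```

step_arm([
  {"xyz": [0,5,1],"turn": [0,0,0],"grip": 58},
  {"xyz": [25,5,1],"turn": [0,0,0],"grip": 58},
  {"xyz": [55,5,1],"turn": [0,0,0],"grip": 58},
  {"xyz": [85,5,1],"turn": [0,0,0],"grip": 58},
  {"xyz": [108,5,1],"turn": [0,0,0],"grip": 58},
  {"xyz": [118,5,1],"turn": [0,0,0],"grip": 58},
  {"xyz": [118,5,1],"turn": [0,0,0],"grip": 58},
  {"xyz": [118,5,1],"turn": [0,0,0],"grip": 45},
  {"xyz": [118,5,1],"turn": [0,0,0],"grip": 36},
  {"xyz": [118,5,1],"turn": [0,0,0],"grip": 30},
  {"xyz": [118,5,1],"turn": [0,0,0],"grip": 30},
  {"xyz": [118,5,1],"turn": [0,0,0],"grip": 30},
], force=25)

```text
t: 3.2
tool_pos: [0.4907, -0.2168, 0.1184]
orientation: [1.97, 0.454, -1.968]
force: [-1.3, 1.2, 5.1]
opening: 0.0335
```

```bash
python3 - <<'E'
from h import *
plan([489.6,-218,235],-64)
c,im=snap("wrist","w2")
E
```

```text
xyz [-181.6    0.8    1.4] turn [ 0.    -0.001 -0.001] | q [-0.51  0.13  1.84  0.    1.17  0.61] t 3.2 gp [ 490.7 -216.8   53.4] F [-1.3  1.2  5.1] op 0.033478435275751305
```

View pics/w2.png

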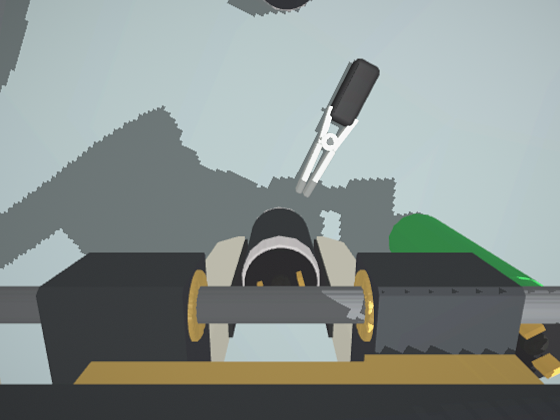

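Cell held between the pads (opening 33.5 mm), green cell and clip untouched. The far edge of the cell's top is at (281,237), which gives the in-hand offset.

```bash
python3 - <<'E'
from h import *
s=telemetry.read_state();R=Ro.from_rotvec(s["orientation"]).as_matrix();g=s["tool_pos"]+.065*R[:,0]
c=cam("wrist"); E_=ray(c,(281,237),.066); print("tool-frame far edge",R.T@(E_-g)*1e3)
# refine cups & axis in the overview wrist pic needs new pic
plan([490,-217,220],-64)
E
```

```text
tool-frame far edge [-12.50544506   1.14868662 -18.34847102]
xyz [-1.665e+02  1.000e-01  6.000e-01] turn [ 0.    -0.001 -0.001] | q [-0.51  0.13  1.84  0.    1.17  0.61] t 3.25 gp [ 490.8 -216.8   53.5] F [-0.2  1.3  6.3] op 0.0336601228809433
```

step_arm([
  {"xyz": [-6,0,0],"turn": [0,0,0],"grip": 30},
  {"xyz": [-25,0,0],"turn": [0,0,0],"grip": 30},
  {"xyz": [-60,0,0],"turn": [0,0,0],"grip": 30},
  {"xyz": [-105,0,0],"turn": [0,0,0],"grip": 30},
  {"xyz": [-150,0,0],"turn": [0,0,0],"grip": 30},
  {"xyz": [-175,0,0],"turn": [0,0,0],"grip": 30},
  {"xyz": [-182,0,0],"turn": [0,0,0],"grip": 30},
  {"xyz": [-182,0,0],"turn": [0,0,0],"grip": 30},
  {"xyz": [-182,0,0],"turn": [0,0,0],"grip": 30},
])

```text
t: 4.38
tool_pos: [0.4896, -0.2162, 0.298]
orientation: [1.968, 0.457, -1.972]
force: [-0.2, -0.2, -2.6]
opening: 0.0338
```

```bash
python3 -c "
from h import *
plan([583,100,235],-64)"
```

```text
xyz [  -1.8 -243.3 -222.6] turn [-0.     0.002  0.002] | q [-0.51 -0.04  1.67  0.    1.51  0.61] t 4.38 gp [ 489.4 -216.2  233. ] F [-0.2 -0.2 -2.6] op 0.03376366486400528
```

step_arm([
  {"xyz": [-2,-10,-9],"turn": [0,0,0],"grip": 30},
  {"xyz": [-2,-35,-32],"turn": [0,0,0],"grip": 30},
  {"xyz": [-2,-70,-64],"turn": [0,0,0],"grip": 30},
  {"xyz": [-2,-108,-99],"turn": [0,0,0],"grip": 30},
  {"xyz": [-2,-146,-134],"turn": [0,0,0],"grip": 30},
  {"xyz": [-2,-182,-166],"turn": [0,0,0],"grip": 30},
  {"xyz": [-2,-212,-194],"turn": [0,0,0],"grip": 30},
  {"xyz": [-2,-232,-212],"turn": [0,0,0],"grip": 30},
  {"xyz": [-2,-241,-220],"turn": [0,0,0],"grip": 30},
  {"xyz": [-2,-243,-223],"turn": [0,0,0],"grip": 30},
  {"xyz": [-2,-243,-223],"turn": [0,0,0],"grip": 30},
  {"xyz": [-2,-243,-223],"turn": [0,0,0],"grip": 30},
])

```text
t: 5.88
tool_pos: [0.5841, 0.0986, 0.3018]
orientation: [1.97, 0.453, -1.97]
force: [-0.1, -0.2, -2.5]
opening: 0.0337
```

```bash
python3 - <<'E'
from h import *
plan([610,113,235],-64)
c,im=snap("wrist","w3")
print(proj(c,[[.6095,.112,.079],[.6095,.112,.049],[.535,.161,.115],[.605,.021,.115]]))
show("w3b",im,1.4)
E
```

```text
xyz [  1.8  -1.6 -29.6] turn [-0.001  0.    -0.   ] | q [ 0.08  0.11  1.51 -0.    1.52  1.2 ] t 5.88 gp [584.1  98.6 236.8] F [-0.1 -0.2 -2.5] op 0.033682904071146644
[[278.1259998  163.31507561]
 [278.29050485 159.64553316]
 [184.55553157 224.14677362]
 [375.44077321 222.06612442]]
```

View pics/w3b.png

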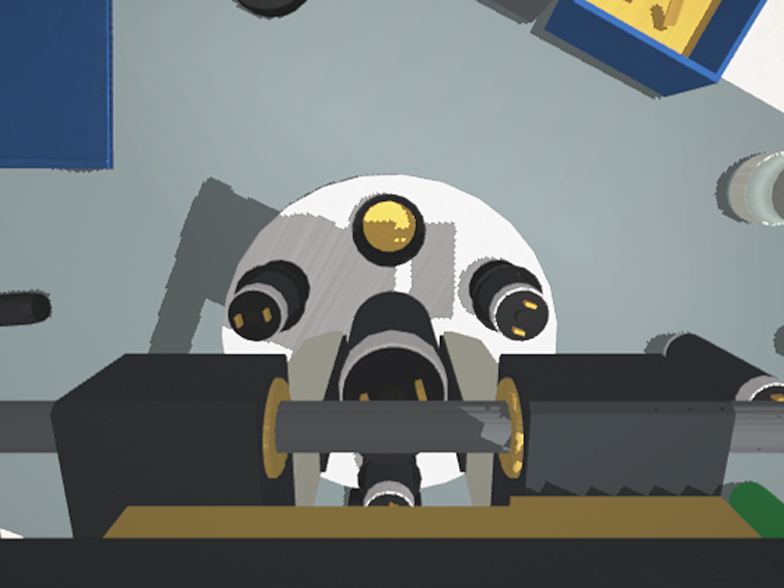

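```bash
python3 - <<'E'
from h import *
im=cv2.imread("pics/w3.png"); c=cam("wrist")
h=cv2.cvtColor(im,cv2.COLOR_BGR2HSV)
g=cv2.inRange(h,(12,110,60),(38,255,255)); g[:120]=0;g[200:]=0;g[:,:240]=0;g[:,310:]=0
pts=cv2.findNonZero(g); (e,ax,_)=cv2.fitEllipse(cv2.convexHull(pts)); print("gold",cv2.boundingRect(pts),e,ax,ray(c,e,.049)*1e3)
gray=cv2.cvtColor(im,cv2.COLOR_BGR2GRAY); d=((gray<60)|(g>0)).astype(np.uint8); 
m=np.zeros_like(d); m[125:194,245:310]=d[125:194,245:310]
n,l,st,ce=cv2.connectedComponentsWithStats(m); k=1+st[1:,4].argmax(); pts=cv2.findNonZero((l==k).astype(np.uint8)); print("rim",st[k],cv2.minEnclosingCircle(pts),ray(c,cv2.minEnclosingCircle(pts)[0],.079)*1e3)
f=343.6; print("px per mm rim",f/304)
for u,v in((184,225),(373,225)): print(ray(c,(u,v),.115)*1e3)
w=cv2.inRange(h,(0,0,225),(180,40,255)); 
E
```

```text
gold (259, 143, 38, 37) (277.32965087890625, 161.14111328125) (36.44162368774414, 38.23975372314453) [607.81945184 112.26586162  49.        ]
rim [ 252  139   51   51 2040] ((277.1234436035156, 164.35287475585938), 25.84086799621582) [608.31356197 112.45512797  79.        ]
px per mm rim 1.1302631578947369
[534.14165791 161.19660862 115.        ]
[601.96799555  21.59222411 115.        ]
```

```bash
python3 -c "
from h import *
plan([607.5,112.4,137],-64)"
```

```text
xyz [ 99.8  -2.2 -27. ] turn [-0.001 -0.    -0.   ] | q [ 0.08  0.11  1.51 -0.    1.52  1.2 ] t 5.92 gp [584.1  98.6 236.8] F [ 0.9  0.1 -1.9] op 0.03393790543863982
```

step_arm([
  {"xyz": [0,-1,-8],"turn": [0,0,0],"grip": 30},
  {"xyz": [0,-2,-20],"turn": [0,0,0],"grip": 30},
  {"xyz": [5,-2,-27],"turn": [0,0,0],"grip": 30},
  {"xyz": [25,-2,-27],"turn": [0,0,0],"grip": 30},
  {"xyz": [50,-2,-27],"turn": [0,0,0],"grip": 30},
  {"xyz": [75,-2,-27],"turn": [0,0,0],"grip": 30},
  {"xyz": [92,-2,-27],"turn": [0,0,0],"grip": 30},
  {"xyz": [99,-2,-27],"turn": [0,0,0],"grip": 30},
  {"xyz": [99,-2,-27],"turn": [0,0,0],"grip": 30},
  {"xyz": [99,-2,-27],"turn": [0,0,0],"grip": 30},
])

```text
t: 7.18
tool_pos: [0.6082, 0.1132, 0.204]
orientation: [1.971, 0.454, -1.967]
force: [0.2, -0.0, -1.9]
opening: 0.0336
```

```bash
python3 - <<'E'
from h import *
plan([607.5,112.4,103],-64)
c,im=snap("wrist","w4"); show("w4b",im[190:330,180:380],3.5)
E
```

```text
xyz [36.   0.4  1.1] turn [ 0.    -0.002 -0.001] | q [0.1  0.24 1.54 0.   1.35 1.22] t 7.17 gp [608.3 113.3 139. ] F [ 0.2 -0.  -1.9] op 0.03359453717351515
```

View pics/w4b.png

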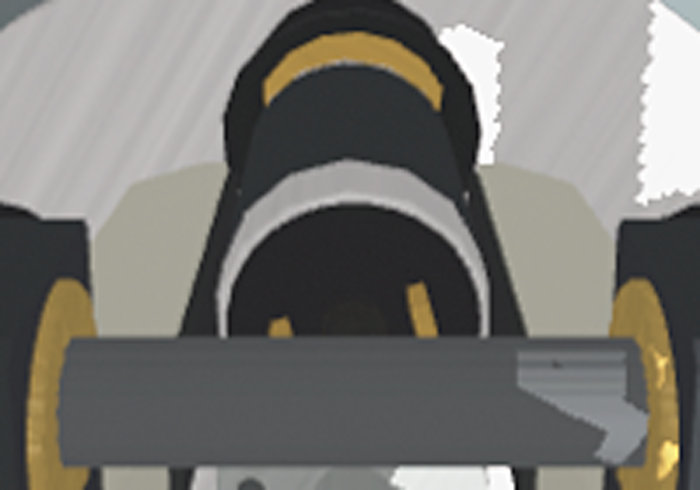

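Cell foot sits just above the cup mouth and laterally centred (foot arc and rim both at about x=352 in the crop); I check the depth direction numerically.

```bash
python3 - <<'E'
from h import *
c=cam("wrist");im=cv2.imread("pics/w4.png")
s=telemetry.read_state();R=Ro.from_rotvec(s["orientation"]).as_matrix();g=s["tool_pos"]+.065*R[:,0]
print([tuple(im[v,281]) for v in range(182,216,2)])
for n,uv,z in(("foot",(280.5,208.5),.0856),("top",(280.5,190+160/3.5),.1516),("rimfar",(280.5,190),.079),("rimL",(180+225/3.5,190+120/3.5),.079),("rimR",(180+480/3.5,190+120/3.5),.079)): print(n,(R.T@(ray(c,uv,z)-g)*1e3).round(1))
E
```

```text
[(np.uint8(180), np.uint8(180), np.uint8(182)), (np.uint8(180), np.uint8(179), np.uint8(182)), (np.uint8(182), np.uint8(183), np.uint8(185)), (np.uint8(31), np.uint8(29), np.uint8(31)), (np.uint8(39), np.uint8(37), np.uint8(38)), (np.uint8(45), np.uint8(44), np.uint8(43)), (np.uint8(38), np.uint8(37), np.uint8(37)), (np.uint8(39), np.uint8(38), np.uint8(38)), (np.uint8(36), np.uint8(32), np.uint8(28)), (np.uint8(72), np.uint8(142), np.uint8(176)), (np.uint8(73), np.uint8(141), np.uint8(174)), (np.uint8(71), np.uint8(139), np.uint8(172)), (np.uint8(68), np.uint8(139), np.uint8(173)), (np.uint8(98), np.uint8(97), np.uint8(97)), (np.uint8(51), np.uint8(49), np.uint8(46)), (np.uint8(52), np.uint8(50), np.uint8(48)), (np.uint8(52), np.uint8(50), np.uint8(48))]
foot [ 53.5   1.  -13.8]
top [-12.5   1.  -18.9]
rimfar [ 60.1   1.  -23.9]
rimL [ 60.1 -21.9  -1.8]
rimR [60.1 24.2 -1.8]
```

```bash
python3 - <<'E'
from h import *
c=cam("wrist")
s=telemetry.read_state();R=Ro.from_rotvec(s["orientation"]).as_matrix();g=s["tool_pos"]+.065*R[:,0]
T=lambda uv,z:R.T@(ray(c,uv,z)-g)*1e3
for f in("w4","w2"):
  im=cv2.imread(f"pics/{f}.png"); gray=cv2.cvtColor(im,6).astype(int)
  for v in (204,206,208,210,212,214,216,220,224): print(f,v,gray[v,246:316:2].tolist())
for x,y in((350,64),(300,75),(400,75),(268,98),(440,98)): print(T((180+x/3.5,190+y/3.5),.0856).round(1))
# predicted outlines for a full-radius foot/top centred at tool (y=1,z=0)
for dx,zz in((53.5,17),(-12.5,17)):
  for zc in(-2,0,2): print(dx,zc,proj(c,g+R@(np.array([dx,1,zc-17])/1e3)).round(1))
E
```

```text
w4 204 [179, 186, 186, 176, 32, 39, 38, 37, 45, 118, 144, 141, 141, 140, 140, 140, 140, 140, 142, 141, 142, 140, 139, 143, 144, 113, 33, 38, 39, 38, 31, 180, 250, 247, 247]
w4 206 [181, 188, 182, 46, 37, 40, 36, 45, 139, 141, 139, 137, 140, 140, 140, 139, 149, 144, 141, 141, 142, 142, 141, 139, 139, 143, 134, 65, 36, 39, 37, 27, 255, 248, 247]
w4 208 [187, 183, 68, 37, 40, 38, 38, 135, 143, 142, 141, 140, 147, 121, 117, 115, 83, 99, 94, 95, 118, 143, 147, 142, 141, 139, 141, 143, 68, 38, 39, 37, 63, 254, 247]
w4 210 [190, 90, 38, 38, 39, 33, 130, 146, 144, 144, 157, 104, 73, 45, 48, 48, 49, 49, 48, 48, 47, 44, 71, 124, 147, 142, 141, 139, 134, 33, 38, 38, 33, 174, 250]
w4 212 [178, 32, 38, 40, 36, 109, 144, 142, 141, 106, 43, 48, 49, 50, 50, 49, 50, 50, 50, 50, 51, 49, 49, 46, 68, 128, 143, 142, 141, 114, 36, 38, 38, 27, 255]
w4 214 [153, 36, 38, 38, 43, 150, 144, 140, 67, 47, 49, 50, 50, 50, 49, 49, 49, 49, 50, 50, 49, 50, 50, 49, 49, 48, 95, 143, 141, 141, 67, 38, 38, 36, 64]
w4 216 [44, 38, 38, 37, 41, 149, 145, 53, 49, 50, 49, 50, 49, 49, 50, 50, 50, 50, 49, 50, 50, 50, 49, 49, 5
[... 1411 characters left out ...]
, 118, 118, 117, 117, 126, 58, 56, 57, 56, 56, 56, 56, 56, 56, 56, 56, 56, 57, 56, 57, 56, 56, 56, 55, 53, 90, 120, 117, 117, 117, 117, 118, 117]
w2 220 [117, 117, 117, 117, 117, 64, 55, 57, 56, 56, 57, 56, 56, 56, 57, 56, 56, 55, 56, 56, 57, 57, 56, 57, 56, 56, 56, 56, 54, 108, 118, 117, 117, 116, 117]
w2 224 [117, 117, 117, 117, 58, 56, 57, 56, 55, 56, 56, 56, 56, 55, 56, 56, 56, 56, 56, 57, 57, 56, 56, 56, 57, 55, 56, 57, 56, 55, 96, 117, 117, 117, 117]
[ 53.5   0.7 -13.9]
[ 53.5  -8.  -12. ]
[ 53.5   9.4 -11.9]
[ 53.5 -13.6  -7.8]
[53.5 16.4 -7.8]
53.5 -2 [[280.5 200.1]]
53.5 0 [[280.5 203.3]]
53.5 2 [[280.5 206.6]]
-12.5 -2 [[280.6 235.5]]
-12.5 0 [[280.6 240.1]]
-12.5 2 [[280.6 244.6]]
```

```bash
python3 - <<'E'
from h import *
c=cam("wrist")
s=telemetry.read_state();R=Ro.from_rotvec(s["orientation"]).as_matrix();g=s["tool_pos"]+.065*R[:,0]
T=lambda uv,z:(R.T@(ray(c,uv,z)-g)*1e3).round(1)
print("wall bottom far",T((281,187),.046),"rim outer far if",T((281,187),.079))
print("mouth far z79",T((281,199.5),.079),"z75",T((281,199.5),.075))
print("cell top far",T((281,248),.1516),"foot far",T((281,208.5),.0856))
# gold left/right extents at row 212 (256..304?)
im=cv2.imread("pics/w4.png");g_=cv2.cvtColor(im,6)
print(g_[180:204,281].tolist())
E
```

```text
wall bottom far [ 93.1   1.4 -19.5] rim outer far if [ 60.1   1.3 -25.8]
mouth far z79 [ 60.1   1.3 -17.9] z75 [ 64.1   1.4 -17. ]
cell top far [-12.5   1.2 -13.5] foot far [ 53.5   1.3 -13.8]
[182, 182, 181, 181, 180, 183, 183, 124, 30, 36, 38, 36, 44, 41, 37, 39, 38, 37, 31, 117, 144, 144, 143, 142]
```

All edges agree (cell axis about +3.3 mm and cup about +3 to 4 mm along tool z, both offset the same laterally), so I lower it.

step_arm([
  {"xyz": [4,0,0],"turn": [0,0,0],"grip": 30},
  {"xyz": [9,0,0],"turn": [0,0,0],"grip": 30},
  {"xyz": [14,0,0],"turn": [0,0,0],"grip": 30},
  {"xyz": [19,0,0],"turn": [0,0,0],"grip": 30},
  {"xyz": [24,0,0],"turn": [0,0,0],"grip": 30},
  {"xyz": [28,0,0],"turn": [0,0,0],"grip": 30},
  {"xyz": [31,0,0],"turn": [0,0,0],"grip": 30},
  {"xyz": [33,0,0],"turn": [0,0,0],"grip": 30},
  {"xyz": [34,0,0],"turn": [0,0,0],"grip": 30},
  {"xyz": [34,0,0],"turn": [0,0,0],"grip": 30},
])

```text
t: 8.48
tool_pos: [0.6076, 0.1132, 0.1687]
orientation: [1.97, 0.455, -1.969]
force: [2.4, -0.4, -2.4]
opening: 0.0336
```

```bash
python3 -c "
from h import *
plan([608.3,113.3,102.4],-64)"
```

```text
xyz [ 1.3  0.2 -0.7] turn [ 0. -0. -0.] | q [0.1  0.28 1.57 0.   1.29 1.22] t 8.47 gp [607.6 113.2 103.7] F [ 2.4 -0.4 -2.4] op 0.033608937529893114
```

step_arm([
  {"xyz": [0,0,-0.7],"turn": [0,0,0],"grip": 30},
  {"xyz": [1,0,-0.7],"turn": [0,0,0],"grip": 30},
  {"xyz": [2,0,-0.7],"turn": [0,0,0],"grip": 30},
  {"xyz": [2,0,-0.7],"turn": [0,0,0],"grip": 30},
])

```text
t: 8.98
tool_pos: [0.6082, 0.1134, 0.1675]
orientation: [1.969, 0.454, -1.969]
force: [-3.1, -0.6, 3.6]
opening: 0.0335
```

step_arm([
  {"xyz": [0.3,0,0.3],"turn": [0,0,0],"grip": 30},
  {"xyz": [0.3,0,0.3],"turn": [0,0,0],"grip": 36},
  {"xyz": [0.3,0,0.3],"turn": [0,0,0],"grip": 44},
  {"xyz": [0.3,0,0.3],"turn": [0,0,0],"grip": 54},
  {"xyz": [0.3,0,0.3],"turn": [0,0,0],"grip": 54},
  {"xyz": [0.3,0,0.3],"turn": [0,0,0],"grip": 54},
  {"xyz": [-10,0,0],"turn": [0,0,0],"grip": 54},
  {"xyz": [-30,0,0],"turn": [0,0,0],"grip": 54},
  {"xyz": [-60,0,0],"turn": [0,0,0],"grip": 54},
  {"xyz": [-90,0,0],"turn": [0,0,0],"grip": 54},
  {"xyz": [-110,0,0],"turn": [0,0,0],"grip": 54},
  {"xyz": [-110,0,0],"turn": [0,0,0],"grip": 54},
])

```text
t: 10.48
tool_pos: [0.6093, 0.1136, 0.2798]
orientation: [1.974, 0.454, -1.964]
force: [0.5, -0.6, 0.5]
opening: 0.0542
```

```bash
python3 - <<'E'
from h import *
plan([617,-158,205],-90)
c,im=snap("wrist","w5")
a,b=snap("scene","sc5")
print(proj(c,[[.6082,.1134,.115]]))
show("w5b",np.hstack([cv2.resize(im,None,fx=.9,fy=.9)[:,:],cv2.resize(b[165:300,190:370],(504,378))])[:,:],.78)
E
```

```text
xyz [  9.6 247.5 112.2] turn [ 0.454 -0.005 -0.001] | q [0.1  0.19 1.46 0.   1.48 1.22] t 10.47 gp [609.6 113.7 214.8] F [ 0.5 -0.6  0.5] op 0.054183867343269076
[[278.3494606  213.44524219]]
```

View pics/w5b.png

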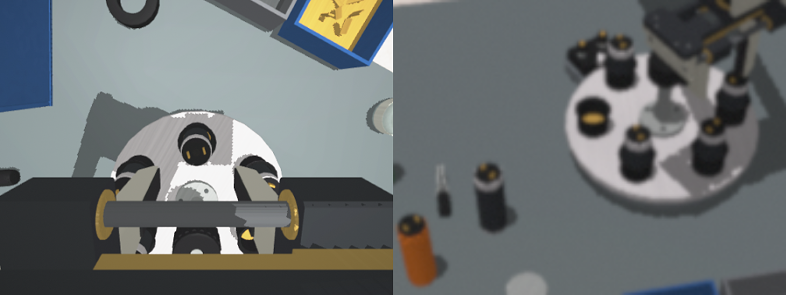

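Short cell stands in its cup (wrist view (196,142) of the composite; scene view agrees), other cells upright. Next: the tall cell.

step_arm([
  {"xyz": [0,20,9],"turn": [0.03,0,0],"grip": 58},
  {"xyz": [2,60,27],"turn": [0.1,0,0],"grip": 58},
  {"xyz": [4,105,48],"turn": [0.2,0,0],"grip": 58},
  {"xyz": [6,150,68],"turn": [0.3,0,0],"grip": 58},
  {"xyz": [8,195,88],"turn": [0.4,0,0],"grip": 58},
  {"xyz": [9,225,102],"turn": [0.454,0,0],"grip": 58},
  {"xyz": [10,242,109],"turn": [0.454,0,0],"grip": 58},
  {"xyz": [10,247,112],"turn": [0.454,0,0],"grip": 58},
  {"xyz": [10,247,112],"turn": [0.454,0,0],"grip": 58},
  {"xyz": [10,247,112],"turn": [0.454,0,0],"grip": 58},
])

```text
t: 11.82
tool_pos: [0.6159, -0.1564, 0.2668]
orientation: [2.221, 0.002, -2.221]
force: [-0.5, 0.7, 0.5]
opening: 0.0579
```

```bash
python3 - <<'E'
from h import *
s=telemetry.read_state();R=Ro.from_rotvec(s["orientation"]).as_matrix();gp=s["tool_pos"]+.065*R[:,0]
c,im=snap("wrist","w6")
h=cv2.cvtColor(im,cv2.COLOR_BGR2HSV); g=cv2.inRange(h,(12,110,60),(38,255,255))
n,l,st,ce=cv2.connectedComponentsWithStats(g)
e=proj(c,[[.617,-.158,.107]])[0]; print("exp",e)
for k in range(1,n):
    if st[k,4]>5 and np.linalg.norm(ce[k]-e)<70: X=ray(c,ce[k],.1055); print(st[k],ce[k].round(1),(X*1e3).round(1),(R.T@(X-gp)*1e3).round(1))
plan([617,-158,75],-90)
E
```

```text
exp [280.98901567 212.03608245]
[273 199  10   8  49] [277.6 202.3] [ 624.  -155.5  105.5] [96.3 -0.8 -8. ]
[285 218   9   8  51] [289.1 221.4] [ 609.5 -164.   105.5] [96.3  7.7  6.5]
xyz [126.8   1.6  -1. ] turn [ 0.001 -0.     0.   ] | q [-0.33  0.24  1.43  0.    1.47  1.24] t 11.88 gp [ 616.  -156.4  201.8] F [ 0.1 -0.5  0. ] op 0.05817343432579339
```

step_arm([
  {"xyz": [10,3.4,-0.8],"turn": [0,0,0],"grip": 58},
  {"xyz": [35,3.4,-0.8],"turn": [0,0,0],"grip": 58},
  {"xyz": [65,3.4,-0.8],"turn": [0,0,0],"grip": 58},
  {"xyz": [95,3.4,-0.8],"turn": [0,0,0],"grip": 58},
  {"xyz": [117,3.4,-0.8],"turn": [0,0,0],"grip": 58},
  {"xyz": [126,3.4,-0.8],"turn": [0,0,0],"grip": 58},
  {"xyz": [126,3.4,-0.8],"turn": [0,0,0],"grip": 58},
  {"xyz": [126,3.4,-0.8],"turn": [0,0,0],"grip": 45},
  {"xyz": [126,3.4,-0.8],"turn": [0,0,0],"grip": 36},
  {"xyz": [126,3.4,-0.8],"turn": [0,0,0],"grip": 30},
  {"xyz": [126,3.4,-0.8],"turn": [0,0,0],"grip": 30},
  {"xyz": [126,3.4,-0.8],"turn": [0,0,0],"grip": 30},
], force=30)

```text
t: 13.38
tool_pos: [0.6171, -0.1609, 0.1417]
orientation: [2.223, -0.0, -2.22]
force: [-0.3, 2.2, 5.6]
opening: 0.034
```

```bash
cat >> h.py <<'E'
def tabs(im,c,e,z,r=70):
    s=telemetry.read_state();R=Ro.from_rotvec(s["orientation"]).as_matrix();gp=s["tool_pos"]+.065*R[:,0]
    g=cv2.inRange(cv2.cvtColor(im,cv2.COLOR_BGR2HSV),(12,110,60),(38,255,255))
    n,l,st,ce=cv2.connectedComponentsWithStats(g); e=proj(c,[e])[0]; print("exp",e)
    for k in range(1,n):
        if st[k,4]>5 and np.linalg.norm(ce[k]-e)<r: X=ray(c,ce[k],z); print(st[k],ce[k].round(1),(X*1e3).round(1),(R.T@(X-gp)*1e3).round(1))
E
python3 - <<'E'
from h import *
plan([617,-158,265],-90)
c,im=snap("wrist","w7")
tabs(im,c,[.617,-.16,.105],.1055)
E
```

```text
xyz [-1.883e+02 -2.900e+00 -1.000e-01] turn [-0.    -0.001 -0.   ] | q [-0.34  0.35  1.53  0.    1.26  1.24] t 13.38 gp [ 617.2 -160.9   76.7] F [-0.3  2.2  5.6] op 0.034041631573917236
exp [275.05187336 297.23222709]
[261 272  18  14 178] [270.2 279.9] [ 624.5 -158.2  105.5] [-28.8  -2.7  -7.3]
[286 324   5   2   8] [287.6 324.4] [ 605.6 -164.9  105.5] [-28.8   4.   11.6]
```

step_arm([
  {"xyz": [-6,0,0],"turn": [0,0,0],"grip": 30},
  {"xyz": [-25,0,0],"turn": [0,0,0],"grip": 30},
  {"xyz": [-60,0,0],"turn": [0,0,0],"grip": 30},
  {"xyz": [-100,0,0],"turn": [0,0,0],"grip": 30},
  {"xyz": [-135,-10,10],"turn": [0,0,0],"grip": 30},
  {"xyz": [-155,-35,31],"turn": [0,0,0],"grip": 30},
  {"xyz": [-160,-68,60],"turn": [0,0,0],"grip": 30},
  {"xyz": [-160,-100,88],"turn": [0,0,0],"grip": 30},
  {"xyz": [-160,-125,110],"turn": [0,0,0],"grip": 30},
  {"xyz": [-160,-140,123],"turn": [0,0,0],"grip": 30},
  {"xyz": [-160,-143,126],"turn": [0,0,0],"grip": 30},
  {"xyz": [-160,-143,126],"turn": [0,0,0],"grip": 30},
])

```text
t: 14.92
tool_pos: [0.4908, -0.0182, 0.3015]
orientation: [2.222, -0.001, -2.22]
force: [-0.1, -0.4, -3.3]
opening: 0.0335
```

step_arm([
  {"xyz": [0,0,0],"turn": [0,0,0],"grip": 30},
  {"xyz": [0,0,0],"turn": [0,0,0],"grip": 30},
])

```text
t: 15.18
tool_pos: [0.4909, -0.0185, 0.3007]
orientation: [-2.221, 0.001, 2.221]
force: [-1.1, -0.6, -2.4]
opening: 0.0335
```

```bash
python3 - <<'E'
from h import *
plan([521,-18.5,170],-90)
c,im=snap("wrist","w8")
print(proj(c,[[.521,-.0185,.049]]),proj(c,[[.521,-.0185,.079]]))
g=cv2.inRange(cv2.cvtColor(im,cv2.COLOR_BGR2HSV),(12,110,60),(38,255,255))
n,l,st,ce=cv2.connectedComponentsWithStats(g)
for k in range(1,n):
    if st[k,4]>150:
        p=cv2.convexHull(cv2.findNonZero((l==k).astype(np.uint8))); e=cv2.fitEllipse(p); print(st[k],e,(ray(c,e[0],.049)*1e3).round(1))
show("w8b",im,1.2)
E
```

```text
xyz [ 65.6  -0.  -30.1] turn [-0.001  0.    -0.   ] | q [-0.14 -0.17  1.79 -0.    1.52  1.43] t 15.18 gp [490.9 -18.5 235.7] F [-1.1 -0.6 -2.4] op 0.03349254027526448
[[279.03377693 158.77591061]] [[278.92957529 162.3779922 ]]
[497   0  55  17 572] ((438.4173583984375, 100.64034271240234), (66.60845184326172, 216.3735809326172), 0.0) [ 574.9 -167.4   49. ]
[ 258  142   39   37 1128] ((277.1101379394531, 159.75865173339844), (36.93648147583008, 38.49317169189453), 98.05093383789062) [520.1 -16.6  49. ]
[188 270  19  72 751] ((197.03465270996094, 305.47100830078125), (19.463909149169922, 74.4326400756836), 3.774991989135742) [363.   70.5  49. ]
[354 270  20  72 756] ((363.46014404296875, 305.34808349609375), (19.914684295654297, 73.98417663574219), 176.15667724609375) [ 363.  -109.5   49. ]
[261 272  18  14 181] ((270.0567932128906, 280.2914733886719), (13.531702995300293, 20.55559730529785), 56.88875961303711) [392.6  -8.7  49. ]
[   74   354   469    30 10982] ((342.8519287109375, 371.4718017578125), (35.693443298339844, 592.9952392578125), 89.55406951904297) [279.4 -90.8  49. ]
```

View pics/w8b.png

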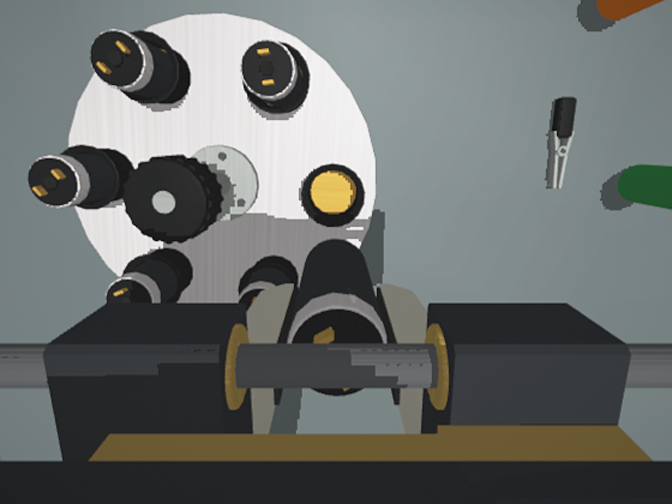

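Wrist view: empty cup's gold floor at (277,160) full-res, i.e. about (520,-16.6), with the tall cell held upright; the short cell stands in its cup at top (270,65 in the enlarged picture).

```bash
python3 - <<'E'
from h import *
c=cam("wrist")
f=lambda x,y:((x+.5)/1.2-.5,(y+.5)/1.2-.5)
print("knob",ray(c,f(163,202),.162)*1e3)
T={"shortR":((264,51),(267,83)),"s3":((123,46),(102,70)),"s2?":((57,172),(40,188))}
for k,(a,b) in T.items(): print(k,(ray(c,f((a[0]+b[0])/2,(a[1]+b[1])/2),.120)*1e3).round(1))
plan([521,-16,165],-90)
E
```

```text
knob [526.89776879  74.03085021 162.        ]
shortR [601.8  22.5 120. ]
s3 [606.8 112.9 120. ]
s2? [535.4 162.9 120. ]
xyz [ 70.6  -2.4 -30.2] turn [-0.001  0.     0.   ] | q [-0.14 -0.17  1.79 -0.    1.52  1.43] t 15.22 gp [490.8 -18.4 235.6] F [-0.5 -0.6 -2.1] op 0.03410974594287027
```

step_arm([
  {"xyz": [0,-1,-8],"turn": [0,0,0],"grip": 30},
  {"xyz": [0,-2,-21],"turn": [0,0,0],"grip": 30},
  {"xyz": [5,-2.5,-30],"turn": [0,0,0],"grip": 30},
  {"xyz": [20,-2.5,-30],"turn": [0,0,0],"grip": 30},
  {"xyz": [40,-2.5,-30],"turn": [0,0,0],"grip": 30},
  {"xyz": [56,-2.5,-30],"turn": [0,0,0],"grip": 30},
  {"xyz": [66,-2.5,-30],"turn": [0,0,0],"grip": 30},
  {"xyz": [69,-2.5,-30],"turn": [0,0,0],"grip": 30},
  {"xyz": [69,-2.5,-30],"turn": [0,0,0],"grip": 30},
  {"xyz": [69,-2.5,-30],"turn": [0,0,0],"grip": 30},
])

```text
t: 16.48
tool_pos: [0.5211, -0.0155, 0.2326]
orientation: [-2.223, 0.0, 2.22]
force: [0.3, 0.2, -3.5]
opening: 0.0331
```

```bash
python3 - <<'E'
from h import *
plan([521,-16,127],-90)
c,im=snap("wrist","w9"); g=cv2.cvtColor(im,6)
s=telemetry.read_state();R=Ro.from_rotvec(s["orientation"]).as_matrix();gp=s["tool_pos"]+.065*R[:,0]
G=cv2.inRange(cv2.cvtColor(im,cv2.COLOR_BGR2HSV),(12,110,60),(38,255,255))
n,l,st,ce=cv2.connectedComponentsWithStats(G)
for k in range(1,n):
    if 20<st[k,4]<900 and 150<ce[k][1]<300: print(st[k],ce[k].round(1))
print(g[170:250:2,281].tolist())
E
```

```text
xyz [40.6  0.5  0.1] turn [-0.    -0.001 -0.   ] | q [-0.13 -0.04  1.79  0.    1.39  1.44] t 16.48 gp [521.2 -15.5 167.6] F [ 0.3  0.2 -3.5] op 0.03309166800753259
[258 191  46  22 351] [282.  198.3]
[261 272  18  14 180] [270.3 279.9]
[237, 237, 237, 237, 237, 232, 14, 35, 46, 27, 35, 110, 105, 107, 104, 34, 38, 36, 37, 37, 38, 38, 37, 37, 37, 38, 37, 37, 38, 37, 38, 36, 37, 37, 36, 37, 35, 102, 126, 125]
```

```bash
python3 - <<'E'
from h import *
c=cam("wrist")
s=telemetry.read_state();R=Ro.from_rotvec(s["orientation"]).as_matrix();gp=s["tool_pos"]+.065*R[:,0]
T=lambda uv,z:(R.T@(ray(c,uv,z)-gp)*1e3).round(1)
print("wallbot",T((281,181.5),.046)[2]+24,"mouth79",T((281,191),.079)[2]+21,"foot",T((281,199),gp[2]-.0767)[2]+17)
print("gold cols",T((258,203),.075),T((304,203),.075))
g=cv2.cvtColor(cv2.imread("pics/w9.png"),6)
for v in(198,202,206,210,214): print(v,g[v,244:320:2].tolist())
E
```

```text
wallbot 4.899999999999999 mouth79 3.0 foot 2.0999999999999996
gold cols [ 92.5 -14.9  -8.4] [92.6 18.2 -8.4]
198 [137, 139, 135, 136, 142, 93, 26, 30, 27, 56, 108, 107, 107, 107, 108, 111, 104, 106, 93, 104, 112, 109, 105, 107, 106, 106, 108, 87, 25, 29, 27, 34, 128, 136, 136, 133, 135, 138]
202 [136, 139, 135, 135, 34, 28, 29, 25, 96, 107, 105, 78, 42, 34, 36, 36, 37, 36, 37, 36, 36, 37, 34, 36, 71, 107, 105, 105, 104, 48, 28, 29, 23, 131, 197, 190, 195, 189]
206 [136, 139, 138, 31, 27, 28, 26, 88, 93, 33, 36, 36, 37, 37, 36, 38, 37, 37, 37, 37, 37, 37, 36, 37, 36, 36, 41, 102, 104, 105, 22, 28, 29, 23, 119, 133, 137, 138]
210 [136, 139, 128, 24, 28, 28, 28, 36, 36, 37, 37, 37, 36, 37, 37, 38, 37, 37, 37, 37, 38, 36, 37, 38, 37, 37, 37, 36, 46, 108, 23, 28, 29, 27, 51, 136, 137, 138]
214 [136, 140, 33, 28, 28, 27, 38, 37, 37, 37, 37, 36, 38, 36, 37, 38, 37, 38, 36, 37, 37, 37, 38, 37, 35, 37, 37, 37, 37, 38, 26, 28, 28, 28, 20, 213, 215, 205]
```

step_arm([
  {"xyz": [4,0.6,0],"turn": [0,0,0],"grip": 30},
  {"xyz": [9,0.6,0],"turn": [0,0,0],"grip": 30},
  {"xyz": [14,0.6,0],"turn": [0,0,0],"grip": 30},
  {"xyz": [19,0.6,0],"turn": [0,0,0],"grip": 30},
  {"xyz": [24,0.6,0],"turn": [0,0,0],"grip": 30},
  {"xyz": [29,0.6,0],"turn": [0,0,0],"grip": 30},
  {"xyz": [33,0.6,0],"turn": [0,0,0],"grip": 30},
  {"xyz": [36,0.6,0],"turn": [0,0,0],"grip": 30},
  {"xyz": [38,0.6,0],"turn": [0,0,0],"grip": 30},
  {"xyz": [39,0.6,0],"turn": [0,0,0],"grip": 30},
  {"xyz": [39,0.6,0],"turn": [0,0,0],"grip": 30},
])

```text
t: 17.9
tool_pos: [0.5206, -0.0161, 0.1928]
orientation: [-2.221, 0.0, 2.221]
force: [-0.2, 0.4, -2.2]
opening: 0.0336
```

step_arm([
  {"xyz": [1,0,0],"turn": [0,0,0],"grip": 30},
  {"xyz": [2,0,0],"turn": [0,0,0],"grip": 30},
  {"xyz": [3,0,0],"turn": [0,0,0],"grip": 30},
  {"xyz": [3,0,0],"turn": [0,0,0],"grip": 30},
])

```text
t: 18.4
tool_pos: [0.5212, -0.0161, 0.1906]
orientation: [-2.223, 0.0, 2.22]
force: [0.3, -0.1, 4.4]
opening: 0.0337
```

Tall cell bottomed (force rose to +4.4 N). Release and rise.

step_arm([
  {"xyz": [-0.8,0,0],"turn": [0,0,0],"grip": 30},
  {"xyz": [-0.8,0,0],"turn": [0,0,0],"grip": 36},
  {"xyz": [-0.8,0,0],"turn": [0,0,0],"grip": 44},
  {"xyz": [-0.8,0,0],"turn": [0,0,0],"grip": 54},
  {"xyz": [-0.8,0,0],"turn": [0,0,0],"grip": 54},
  {"xyz": [-0.8,0,0],"turn": [0,0,0],"grip": 54},
  {"xyz": [-10,0,0],"turn": [0,0,0],"grip": 54},
  {"xyz": [-35,0,0],"turn": [0,0,0],"grip": 54},
  {"xyz": [-75,0,0],"turn": [0,0,0],"grip": 54},
  {"xyz": [-115,0,0],"turn": [0,0,0],"grip": 54},
  {"xyz": [-134,0,0],"turn": [0,0,0],"grip": 54},
  {"xyz": [-134,0,0],"turn": [0,0,0],"grip": 54},
])

```text
t: 19.9
tool_pos: [0.5213, -0.0161, 0.3252]
orientation: [2.225, -0.001, -2.218]
force: [-0.0, 0.7, -1.0]
opening: 0.0543
```

step_arm([
  {"xyz": [0,-10,-1],"turn": [-0.17,0,0],"grip": 60},
  {"xyz": [0,-25,-2],"turn": [-0.35,0,0],"grip": 70},
  {"xyz": [0,-40,-3],"turn": [-0.53,0,0],"grip": 80},
  {"xyz": [0,-55,-5],"turn": [-0.71,0,0],"grip": 80},
  {"xyz": [0,-70,-6],"turn": [-0.89,0,0],"grip": 80},
  {"xyz": [0,-82,-7],"turn": [-1.07,0,0],"grip": 80},
  {"xyz": [0,-89,-8],"turn": [-1.25,0,0],"grip": 80},
  {"xyz": [0,-89,-8],"turn": [-1.43,0,0],"grip": 80},
  {"xyz": [0,-89,-8],"turn": [-1.61,0,0],"grip": 80},
  {"xyz": [0,-89,-8],"turn": [-1.79,0,0],"grip": 80},
  {"xyz": [0,-89,-8],"turn": [-1.97,0,0],"grip": 80},
  {"xyz": [0,-89,-8],"turn": [-2.07,0,0],"grip": 80},
])

```text
t: 21.4
tool_pos: [0.5278, 0.0729, 0.321]
orientation: [0.83, 1.41, -0.833]
force: [0.0, -0.6, -0.3]
opening: 0.08
```

step_arm([
  {"xyz": [0,0,0],"turn": [-0.17,0,0],"grip": 80},
  {"xyz": [0,0,0],"turn": [-0.35,0,0],"grip": 80},
  {"xyz": [0,0,0],"turn": [-0.53,0,0],"grip": 80},
  {"xyz": [0,0,0],"turn": [-0.71,0,0],"grip": 80},
  {"xyz": [0,0,0],"turn": [-0.89,0,0],"grip": 80},
  {"xyz": [0,0,0],"turn": [-1.07,0,0],"grip": 80},
  {"xyz": [0,0,0],"turn": [-1.25,0,0],"grip": 80},
  {"xyz": [0,0,0],"turn": [-1.43,0,0],"grip": 80},
  {"xyz": [0,0,0],"turn": [-1.61,0,0],"grip": 80},
  {"xyz": [0,0,0],"turn": [-1.79,0,0],"grip": 80},
  {"xyz": [0,0,0],"turn": [-1.97,0,0],"grip": 80},
  {"xyz": [0,0,0],"turn": [-2.07,0,0],"grip": 80},
])

```text
t: 22.9
tool_pos: [0.5278, 0.0729, 0.321]
orientation: [-0.78, 1.429, 0.783]
force: [0.8, -0.0, 0.4]
opening: 0.0802
```

step_arm([
  {"xyz": [0,0,0],"turn": [0,0,0],"grip": 80},
  {"xyz": [0,0,0],"turn": [0,0,0],"grip": 80},
])

```text
t: 23.15
tool_pos: [0.5282, 0.0729, 0.3224]
orientation: [-0.776, 1.43, 0.777]
force: [0.1, 0.2, 1.3]
opening: 0.0801
```

```bash
python3 - <<'E'
from h import *
plan([528.5,72.5,146],147)
c,im=snap("wrist","w10"); snap("scene","sc10")
print(proj(c,[[.3915,-.0065,.07],[.3775,.0245,.07],[.521,-.016,.155],[.5285,.0725,.162],[.448,.032,.12]]))
show("w10b",im,1.4)
E
```

```text
xyz [111.4  -0.6  -0. ] turn [ 0.001 -0.001 -0.002] | q [ 0.04 -0.06  1.64 -0.    1.56 -2.53] t 23.15 gp [528.1  72.9 257.4] F [0.1 0.2 1.3] op 0.08006746377247033
[[359.96197366  36.64201563]
 [390.23993082  58.63988191]
 [220.09593479 104.53575683]
 [279.81841133 215.0012997 ]
 [336.67329736 107.38752641]]
```

View pics/w10b.png

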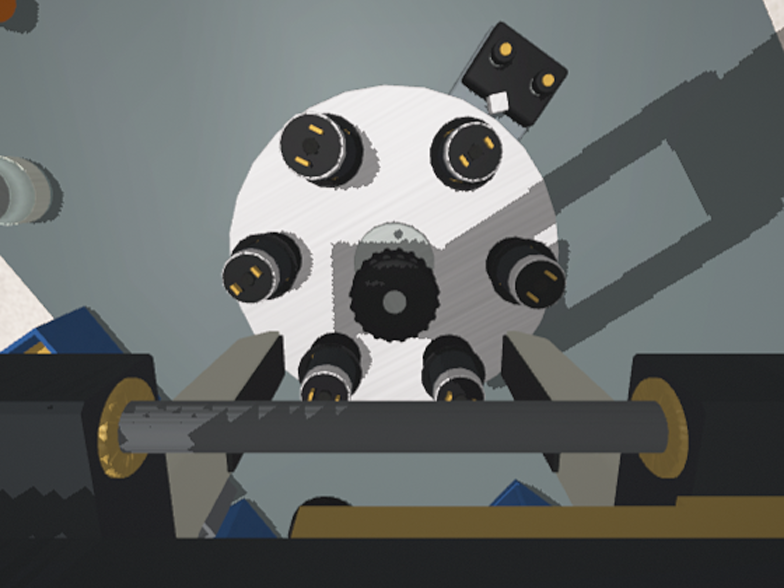

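All six cups are filled with the tall cell at top left (315,146); block with posts at (505,49),(547,80); knob screw at (394,301).

```bash
cat >> h.py <<'E'
def golds(im,c,zs=(.0695,.12,.1545)):
    g=cv2.inRange(cv2.cvtColor(im,cv2.COLOR_BGR2HSV),(12,110,60),(38,255,255))
    n,l,st,ce=cv2.connectedComponentsWithStats(g)
    for k in range(1,n):
        if 12<st[k,4]<400: print(st[k,4],ce[k].round(1),*[(ray(c,ce[k],z)*1e3).round(1)[:2] for z in zs])
E
python3 - <<'E'
from h import *
im=cv2.imread("pics/w10.png"); golds(im,cam("wrist")); print(ray(cam("wrist"),((394.5)/1.4-.5,(301.5)/1.4-.5),.163)*1e3)
E
```

```text
146 [4.5 6.2] [ 643.2 -198.7] [ 620.6 -166.5] [ 605.1 -144.4]
71 [360.8  34.6] [390.2  -7.7] [405.5  -4.1] [416.   -1.6]
68 [391.   56.8] [376.4  23.4] [393.7  22.3] [405.6  21.6]
42 [225.4  92.1] [520.9 -33.5] [516.6 -26. ] [513.7 -20.9]
37 [348.8 101.4] [428.3  36.2] [437.9  33.3] [444.5  31.2]
37 [331.  114.1] [448.3  37.1] [454.9  34. ] [459.4  31.9]
43 [215.8 114.9] [540.4 -21.7] [533.2 -16. ] [528.2 -12.1]
41 [182.4 193.3] [612.5  22.1] [594.5  21.2] [582.2  20.6]
34 [392.9 196.2] [437.  139.2] [445.3 120.8] [450.9 108.2]
46 [168.  205.9] [632.6  24.6] [611.5  23.4] [597.2  22.5]
34 [380.1 211.8] [455.6 146.3] [461.1 126.9] [464.9 113.6]
86 [ 26.7 249.6] [784.8 -18. ] [740.9 -12.9] [711.   -9.3]
29 [221.9 281.4] [634.7 122.1] [613.4 106.3] [598.8  95.4]
28 [320.4 282.9] [547.4 180.6] [539.1 156. ] [533.5 139.2]
14 [240.9 284.1] [619.5 135.6] [600.5 117.8] [587.4 105.6]
[527.8725728   72.93609871 163.        ]
```

step_arm([
  {"xyz": [8,0,0],"turn": [0,0,0],"grip": 76},
  {"xyz": [30,0,0],"turn": [0,0,0],"grip": 76},
  {"xyz": [60,0,0],"turn": [0,0,0],"grip": 76},
  {"xyz": [88,0,0],"turn": [0,0,0],"grip": 76},
  {"xyz": [105,0,0],"turn": [0,0,0],"grip": 76},
  {"xyz": [111,0,0],"turn": [0,0,0],"grip": 76},
  {"xyz": [111,0,0],"turn": [0,0,0],"grip": 76},
  {"xyz": [111,0,0],"turn": [0,0,0],"grip": 62},
  {"xyz": [111,0,0],"turn": [0,0,0],"grip": 52},
  {"xyz": [111,0,0],"turn": [0,0,0],"grip": 42},
  {"xyz": [111,0,0],"turn": [0,0,0],"grip": 42},
  {"xyz": [111,0,0],"turn": [0,0,0],"grip": 42},
], force=25)

```text
t: 24.75
tool_pos: [0.5277, 0.0738, 0.2131]
orientation: [-0.777, 1.428, 0.78]
force: [-7.2, 4.2, 7.4]
opening: 0.0455
```

```bash
python3 - <<'E'
from h import *
plan([527.9,73,146],147)
c,im=snap("wrist","w11"); golds(im,c)
E
```

```text
xyz [ 2.1 -0.6 -0.5] turn [ 0.004 -0.    -0.003] | q [ 0.04  0.01  1.78  0.    1.35 -2.53] t 24.75 gp [527.6  73.9 148.1] F [-7.2  4.2  7.4] op 0.045546267727230035
154 [447.5  22.8] [375.7  23.5] [401.5  22.1] [419.1  21.1]
136 [180.   66.8] [525.9 -43.6] [518.3 -30.1] [513.1 -20.9]
117 [390.9  88.1] [422.1  38.1] [437.6  33.4] [448.2  30.2]
149 [163.8 108.1] [549.3 -29.5] [536.5 -19.1] [527.7 -12. ]
103 [361.5 109.2] [443.9  39.2] [454.6  34.3] [461.8  30.9]
131 [124.7 233.6] [623.1  22.6] [593.9  21.4] [573.9  20.5]
83 [455.8 238.2] [431.4 150.3] [444.8 120.6] [454.  100.4]
70 [102.2 249.9] [644.   23.4] [610.1  22. ] [587.  21.]
```

step_arm([
  {"xyz": [0,0.7,0],"turn": [0.02,0,0],"grip": 42},
  {"xyz": [0,0.7,0],"turn": [0.08,0,0],"grip": 42},
  {"xyz": [0,0.7,0],"turn": [0.18,0,0],"grip": 42},
  {"xyz": [0,0.7,0],"turn": [0.3,0,0],"grip": 42},
  {"xyz": [0,0.7,0],"turn": [0.42,0,0],"grip": 42},
  {"xyz": [0,0.7,0],"turn": [0.54,0,0],"grip": 42},
  {"xyz": [0,0.7,0],"turn": [0.66,0,0],"grip": 42},
  {"xyz": [0,0.7,0],"turn": [0.78,0,0],"grip": 42},
  {"xyz": [0,0.7,0],"turn": [0.9,0,0],"grip": 42},
  {"xyz": [0,0.7,0],"turn": [1.0,0,0],"grip": 42},
  {"xyz": [0,0.7,0],"turn": [1.06,0,0],"grip": 42},
  {"xyz": [0,0.7,0],"turn": [1.076,0,0],"grip": 42},
], force=30)

```text
t: 26.3
tool_pos: [0.5276, 0.074, 0.2131]
orientation: [0.063, 1.571, -0.061]
force: [-7.4, 2.6, 5.6]
opening: 0.0456
```

step_arm([
  {"xyz": [0,0,0],"turn": [0,0,0],"grip": 42},
  {"xyz": [0,0,0],"turn": [0,0,0],"grip": 42},
  {"xyz": [0,0,0],"turn": [0,0,0],"grip": 42},
])

```text
t: 26.68
tool_pos: [0.5276, 0.074, 0.2131]
orientation: [0.062, 1.571, -0.06]
force: [-5.7, 3.6, 3.7]
opening: 0.0456
```

```bash
python3 - <<'E'
from h import *
plan([527.9,73,146],147-61.65)
c,im=snap("wrist","w12"); golds(im,c)
a,b=snap("scene","sc12"); golds(b,a)
d,e=snap("side","sd12")
show("f12",np.hstack([cv2.resize(im,(420,315)),cv2.resize(b[165:300,190:370],(420,315))]),.95)
E
```

```text
xyz [ 2.1 -0.9  0.4] turn [ 0.003 -0.001 -0.001] | q [ 0.04  0.01  1.78  0.    1.35 -1.45] t 26.68 gp [527.5  74.1 148.1] F [-5.7  3.6  3.7] op 0.04555948750769121
153 [127.    9.6] [389.9  -7.9] [405.8  11.2] [416.7  24.2]
140 [180.   66.6] [423.9  18.9] [432.2  32. ] [437.9  41. ]
15 [338.8  80.2] [439.5 116.6] [444.4 108. ] [447.7 102.1]
121 [390.9  88.1] [446.7 149. ] [450.  133.2] [452.2 122.4]
153 [163.8 107.8] [447.4   5. ] [450.5  21.2] [452.7  32.3]
104 [361.3 109.4] [458.2 130.2] [458.9 118.5] [459.4 110.6]
127 [124.9 233.3] [528.3 -35.2] [513.4 -10. ] [503.3   7.1]
84 [455.9 238.4] [550.1 194.1] [530.4 168.2] [516.9 150.6]
69 [102.3 249.8] [539.1 -53.3] [521.8 -24.1] [510.   -4.2]
19 [331.5 163.2] [328.2 178.6] [383.  159.4] [420.3 146.2]
22 [304.  175.5] [367.7  82.1] [420.4  68. ] [456.3  58.4]
254 [201.3 282.5] [ 698.1 -250.3] [ 733.  -246.6] [ 756.8 -244. ]
```

View pics/f12.png

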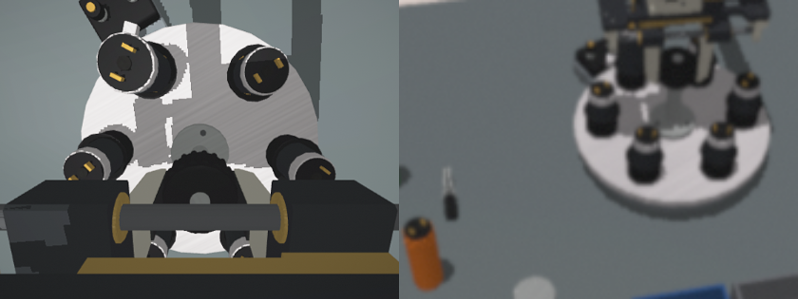

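```bash
python3 -c "
from h import *
s=telemetry.read_state();print(s['t'],s['force'],s['opening'],abs(s['dq']).max())
robot.close_job()"
```

```text
26.825 [-5.92001669  2.72264396  6.15652809] 0.045602757020545844 0.0011802139946583195
the job is handed in; nothing more can be done
```

I stood the short cell and then the tall cell in the two empty cups. I then gripped the knob and turned the turntable about 61.7° clockwise. I handed in at 26.8 s, still gripping the knob and holding it still.

- **Seating:** both cells touched bottom before I let go (the upward force rose to 3.6 N for the short cell and 4.4 N for the tall one). Wrist pictures after both placings showed all six cups filled and every cell upright.
- **Alignment:** the wrist camera put the tall cell's tab midpoint at (445.3, 36.7) mm. My estimate of the test position is (445.6, 36.3) mm, so it is within about 0.5 mm and 0.4°. The calibration is only good to about 2 mm.
- **Grip at the end:** the opening was 45.6 mm on the 46 mm knob. The cells' tabs sat at the same pixels before and after the turn, so the knob did not slip.
- **Disagreements:** the side camera's sideways positions differed from the scene camera's by 2 to 12 mm, so I relied on the wrist and scene cameras. A residual force of about 9 N remains at the wrist because the grip on the knob is not perfectly centred.
- **Not checked:** I did not measure the other bench items again at the end; the last pictures show nothing disturbed in their part of the bench.

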